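Bench-test a lamp driver in its cradle

ROBOT

A 6-joint arm with a two-finger parallel gripper is mounted at the origin on the work surface. World frame = base frame: x ahead of the robot, y to its left, z up, the work surface at z = 0. Lengths are in m, angles in rad, forces in N, time in s.
With the tool pointing down it reaches from about 0.275 to 0.725 m from the base axis. Payload 15.9 kg.
Tool frame: the origin (TCP) lies at the very end of the fingers, on their centre line; the grasp point (between the pads) lies 19 mm behind it; z points along the fingers, y is the line along which they close (so a half turn about z gives the same grasp; the last joint's range is limited). The gripper opens to 85 mm and grips with 20 to 120 N. Pads are 22 mm wide; open, the fingers measure 114 mm over their backs; the gripper's body (76 mm by 85 mm) begins 54 mm behind the grasp point. The pads swing forward as they close: fully open they stand 13 mm farther back than shut.
Start: joints at [-1.275, 0.213, -0.034, 1.323, 0, 1.571], TCP at [0.146, -0.478, 0.231] pointing down, gripper open.
Joint ranges: [-2.98, 2.98], [-0.74, 1.72], [-1.14, 1.35], [-2.1, 2.04], [-1.57, 1.44], [-3.14, 3.14]. Speed limits (rad/s): [1.89, 1.89, 2.39, 2.57, 3.14, 3.14].

INTERFACE

Orientations are given as a rotation vector (axis times angle).
In Python, from workcell import get_obs, vision, r gives the robot as it stands.
- The arm moves only by the tool jog_arm, never from a script. Its arguments are lists of equal length, an entry for each row: "translation": the shift along the tool's x, y, z scaled (see below), a list of three; "angular": the turn, a rotation vector about the tool's x, y, z scaled (see below), a list of three. In form: {"translation": [[dx, dy, dz], ...], "angular": [[rx, ry, rz], ...]}. A call has 1 to 10 rows; each row shifts and turns the commanded pose from where the row before left it, along the tool's axes as they then stand; what a row does not reach is not made up. The controller multiplies each number of a shift by 20 mm and each number of a turn by 10 degrees. A row lasts 1/8 s, in which the tool goes at most 62.5 mm and 10.7 degrees, less where a joint would pass 70% of its speed; a pose out of reach is approached as far as the arm can. A call with a number of a shift or a turn outside -1 to 1 is refused whole. A call with a gripper value outside its range is refused whole. "jaw" is the opening, from -1 (shut) to 1 (fully open), set as the call begins (left out, the last holds). The fingers move at their own pace and stop on an object; the grip force is fixed at half the most. Time passes only in rows, so rows that do not move let the fingers close. It gives the time, the measured TCP pose, the force, the opening and the grip force at its end, in the units of the state.
- get_obs(): the state, without advancing time (a new reading comes with each control period).
- vision.read_camera(name): name is "scene" or "top" or "wrist"; returns the picture (420x560x3 uint8, blue, green, red); there is no depth.
- vision.camera_params(name): a dict with "K" (3x3 intrinsics, pixels), "rvec" (rotation vector, rad) and "tvec" (3), from world to camera coordinates, as OpenCV has them. Camera axes: x right, y down, z forward; pixel columns grow to the right and rows downward; lengths in m; the calibration is good to about 2 mm. A picture is of the moment at which its call begins: read the wrist's pose just before it. camera_params takes no time and is no camera call; for the wrist camera it gives the pose at the moment of the call.
- r.close_job(): hands the job in; it is judged then, once.
The state is a dict: "clock": time; "joints": joint angles; "joint_velocities": joint speeds; "tau": joint torques, N m; "tcp_pos": TCP position; "ee_rot": TCP orientation; "ft_force": force on the tool from outside, world axes, zero at the start; "wrist_torque": the same for the moment, N m; "opening": finger opening in m; "gripper_force": force on a finger pad.
Only numpy, scipy, OpenCV 4.12 (cv2) and the standard library are available. Lean on these libraries where they do the work, as an engineer would, in place of code of your own. Each camera call takes 0.05 s, during which the arm holds its last target. There are 200 camera calls.

TASK

Lower the white lamp driver module into the blue-walled pocket of the test cradle, its grey tongue in the slot of the pocket, so that it sits flat and fully home. Then take the red test probe from its wooden stand and put its pin all the way into the module's red-framed terminal, so that its guard rests on the module, and let go of it standing there. Do not let the module or the probe drop, and leave the black probe and the other things on the desk where they are.

Things in the scene. Friction and masses are not known exactly. Their poses are not given: they have to be found in the camera images.
- module: Loose white box 90 (x) by 56 (y) by 36 mm high, flat on the desk, 0.2 kg. A grey tongue 24 wide (y), 14 high, 20 mm long sticks out at the bottom of its +x end. In its top, on the x midline, two blind terminal holes 12 mm wide, 29 deep, framed by 32 mm colour squares: red 22 mm from the middle towards -x, black 22 mm towards +x. Origin: centre of the underside of the 90 x 56 box; z up.
- red_terminal (a point): Centre of the mouth of the red-framed terminal hole, on the module's top face (36 mm above its underside); axes as the module's.
- black_terminal (a point): Centre of the mouth of the black-framed terminal hole, on the module's top face; not used in this job.
- cradle: Fixed aluminium plate 170 (x) by 112 (y) by 12 mm with blue walls 14 mm thick, top 26 mm above the desk, round a 94 (x) by 60 (y) mm pocket 14 mm deep, edges chamfered 4 mm. A 28 mm slot in the +x end wall (brass strip) takes the module's tongue; 50 mm gaps in the long walls are for the fingers. Origin: on the desk under the pocket's centre; x to the slot, z up.
- pocket (a point): Centre of the pocket floor, 12 mm above the desk; axes as the cradle's. The seated module's origin comes here, with its x along the cradle's x.
- red_probe: Loose red cordless probe, 118 mm tall plus a 3 mm yellow lens, standing pin down in one of the stand's holes, 0.07 kg. Steel pin 10 mm across, 26 mm long, its last 7 mm tapered; then a round guard 34 mm across, 6 mm thick; then a round handle 25 mm across, from 32 to 118 mm above the tip. Origin: tip of the pin; z runs up the probe.
- red_probe_tip (a point): Tip of the red probe's pin; z up the probe.
- black_probe: The same probe in black, in the stand's other hole; to be left there. Origin: the tip of its pin.
- stand: Fixed block of light wood, 64 (x) by 150 (y) by 50 mm high, with two 14 mm holes in the top, 30 mm deep, 42 mm either side of its centre along y; a probe's guard rests on the top, its tip 24 mm above the desk. Origin: on the desk under the block's centre.
- books: Stack of four books, about 160 x 115 x 70 mm; origin at the centre of its underside. Leave alone.
- pen_glass: Green glass tumbler, 76 mm across, 85 mm high, with pens up to about 150 mm high; origin at the centre of its underside. Leave alone.
- bulb_carton: Red bulb carton with a white band, 60 x 110 x 40 mm; origin at the centre of its underside. Leave alone.
There are look-alikes about, which are no part of the job. Several things look just like the cradle: the one meant starts farthest to the robot's left. Of the things shaped like the red_probe, the red one is meant.

How it is judged:
By the outcome, as a careful person would: the job done as asked, in the order asked, and still so for the second after the job is handed in, with the robot touching nothing.
It also fails if it takes over 67 s, if anything falls off the work surface, if the arm or the gripper's body presses on something with over 40 N, if the wrist force passes 120 N, or if a joint passes its speed limit or range.

## Working session

There is one attempt and no reset: what is moved stays moved. The work goes in short steps, Python scripts to look and compute and a tool call to move; the robot and the scene stay as the last step left them, time stands still between calls to the robot, and variables do not carry over. Pictures are saved under pics/ and viewed, at most 10 in all, crops included, and the job is handed in when it is done.

Besides the shell and the picture viewer there is one more tool, called after "Emit:" as a command line: name --argument value ..., lists and objects as JSON in quotes. jog_arm: Moves the arm, as the interface text tells. Its arguments: {"type":"object","properties":{"translation":{"type":"array","items":{"type":"array","items":{"type":"number","minimum":-1,"maximum":1}}},"angular":{"type":"array","items":{"type":"array","items":{"type":"number","minimum":-1,"maximum":1}}},"jaw":{"type":"number"}},"required":["translation","angular"]}

```bash
mkdir -p pics; ls
python3 - <<'E'
from workcell import get_obs, vision, r
import cv2, numpy as np
for n in("scene","top"):
    cv2.imwrite(f"pics/{n}0.png",vision.read_camera(n)); 
    p=vision.camera_params(n); print(n,p)
o=get_obs(); print(o["clock"],o["tcp_pos"],o["ee_rot"],o["opening"])
E
```

```text
pics
scene {'K': array([[505.15892517,   0.        , 282.1668615 ],
       [  0.        , 505.15892517, 221.85417909],
       [  0.        ,   0.        ,   1.        ]]), 'rvec': array([ 1.09494754,  2.6233111 , -0.75911338]), 'tvec': array([ 0.40360183, -0.27792131,  1.33458928])}
top {'K': array([[449.61593157,   0.        , 273.4960084 ],
       [  0.        , 449.61593157, 206.03814759],
       [  0.        ,   0.        ,   1.        ]]), 'rvec': array([ 2.18480138, -2.16847613,  0.11792922]), 'tvec': array([-0.05699029,  0.54439658,  1.27324862])}
0.1 [ 0.14563472 -0.47801676  0.23088295] [-3.10636745e+00 -4.62732442e-01  2.92764874e-04] 0.08512059678979231
```

View pics/top0.png

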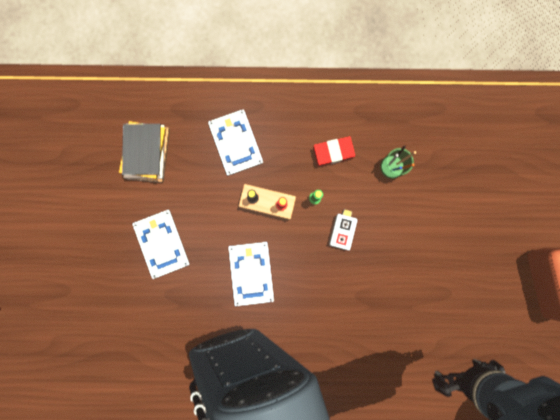

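View pics/scene0.png

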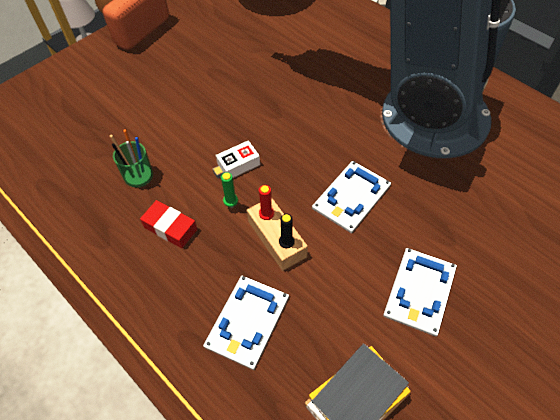

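The top view shows the target cradle at about (160,244), with its brass strip at (155,225). The module is at (343,231), the red probe at (282,203) in the stand, and a green look-alike probe at (316,197). In the scene view, the same things are at (421,290), (238,160) and (265,200).

```bash
cat > h.py <<'E'
import cv2, numpy as np
from scipy.spatial.transform import Rotation as R
from workcell import get_obs, vision, r
def ray(p,uv):
    q=cv2.undistortPoints(np.float64(uv).reshape(-1,1,2),p["K"],None).reshape(-1,2)
    Rm=cv2.Rodrigues(p["rvec"])[0]; c=-Rm.T@p["tvec"]
    return c,np.c_[q,np.ones(len(q))]@Rm
def plane(p,uv,z):
    c,d=ray(p,uv); return c+d*((z-c[2])/d[:,2])[:,None]
def proj(p,P): return cv2.projectPoints(np.float64(P).reshape(-1,1,3),p["rvec"],p["tvec"],p["K"],None)[0].reshape(-1,2)
def mask(im,c):
    h=cv2.cvtColor(im,cv2.COLOR_BGR2HSV); H,S,V=[h[...,i].astype(int) for i in range(3)]
    m={"white":(S<50)&(V>150),"blue":(H>100)&(H<125)&(S>120)&(V>60),"yellow":(H>18)&(H<35)&(S>130)&(V>150),
       "red":((H<6)|(H>174))&(S>150)&(V>110)}[c]
    return m.astype(np.uint8)
def blobs(m,roi,amin=5):
    x0,y0,x1,y1=roi; k=np.zeros_like(m); k[y0:y1,x0:x1]=m[y0:y1,x0:x1]
    n,l,s,c=cv2.connectedComponentsWithStats(k)
    return [(s[i,4],c[i],l==i) for i in range(1,n) if s[i,4]>=amin]
E
python3 - <<'E'
from h import *
im={n:cv2.imread(f"pics/{n}0.png") for n in("scene","top")}; P={n:vision.camera_params(n) for n in im}
def show(n,c,roi,z,amin=5):
    for a,uv,m in blobs(mask(im[n],c),roi,amin):
        pts=np.argwhere(m)[:,::-1].astype(float); w=plane(P[n],pts,z)[:,:2]*1000
        b=cv2.minAreaRect(w.astype(np.float32)); print(n,c,a,uv.round(1),"mean",w.mean(0).round(1),"rect",np.round(b[0],1),np.round(b[1],1),round(b[2],1))
mod={"top":(325,200,365,255),"scene":(205,135,270,185)}; cr={"top":(128,205,195,282),"scene":(380,245,460,335)}; pr={"top":(270,190,297,215),"scene":(255,180,277,222)}
for n in im:
    show(n,"white",mod[n],.036,40); show(n,"red",mod[n],.036); show(n,"yellow",mod[n],.014)
    show(n,"white",cr[n],.012,60); show(n,"blue",cr[n],.026); show(n,"yellow",cr[n],.012)
    show(n,"yellow",pr[n],.145,3); show(n,"red",pr[n],.1)
E
```

```text
scene white 493 [236.2 156.3] mean [ 475. -253.] rect [ 474.7 -254.3] [60.  97.8] 75.5
scene red 70 [245.  151.6] mean [ 450.4 -248.4] rect [ 450.1 -249.2] [29.2 29.8] 74.6
scene yellow 42 [217.6 169.9] mean [ 525.  -268.9] rect [ 525.  -268.8] [20.3 15.3] 75.8
scene yellow 39 [226.  175.6] mean [ 522.3 -241.1] rect [ 523.  -240.3] [18.5 14.6] 48.1
scene white 3195 [420.  291.9] mean [439.2 275.8] rect [434.  273.5] [171.5 112.7] 21.9
scene blue 333 [429.1 266.1] mean [385.7 255.8] rect [389.2 256.4] [40.4 86.9] 18.8
scene blue 121 [402.3 297.4] mean [482.5 259.6] rect [481.8 258.8] [43.8 19.3] 57.6
scene blue 128 [432.2 308.1] mean [458.8 317. ] rect [459.1 317.1] [19.1 44.9] 78.9
scene yellow 94 [413.  314.3] mean [490.3 296.2] rect [490.2 296.4] [22.7 17.7] 24.1
scene yellow 44 [264.3 188.7] mean [545.9 -74.9] rect [546.2 -74.1] [15.3 14.4] 45.8
scene red 186 [264.  203.1] mean [551.3 -73. ] rect [545.8 -74.3] [90.8 29.7] 48.3
scene red 5 [266.  210.8] mean [562.2 -55.7] rect [562.3 -56. ] [5.4 2.9] 22.9
top white 555 [343.4 230.7] mean [ 474.6 -253.4] rect [ 472.5 -252.8] [60.4 95.2] 75.4
top white 2094 [160.5 243.8] mean [434.  272.9] rect [434.6 273.7] [174.1 116.1] 21.8
top blue 13 [161.7 224.9] mean [487.8 268. ] rect [487.6 268.5] [ 5.8 14.3] 0.4
top blue 16 [168.1 229.1] mean [476.  249.2] rect [476.2 249.6] [15.6  7.6] 27.9
top blue 34 [144.5 235.4] mean [457.3 316.2] rect [457.9 315.9] [10.9 34. ] 73.4
top blue 15 [176.7 252.5] mean [409.4 222.9] rect [409.  222.5] [12.8  7.6] 28.0
top blue 41 [166.5 263.3] mean [378.5 250.8] rect [378.6 250.6] [ 5.8 52.8] 22.3
top blue 16 [152.3 261.9] mean [382.  291.4] rect [381.9 290.8] [11.5  8.5] 1.9
top yellow 33 [282.5 200.8] mean [547.3 -75.1] rect [546.8 -75.3] [15.9 13.2] 0.3
top red 47 [280.5 206.1] mean [537.5 -71.2] rect [537.8 -71.9] [27.8 18. ] 76.4
```

Emit:
jog_arm --translation '[[0,0,0],[0,0,0],[0,0,0],[0,0,0],[0.81,-0.94,0],[0.81,-0.94,0],[0.81,-0.94,0],[0.81,-0.94,0],[0.81,-0.94,0],[0.81,-0.94,0]]' --angular '[[0,0,0.79],[0,0,0.79],[0,0,0.79],[0,0,0.79],[0,0,0],[0,0,0],[0,0,0],[0,0,0],[0,0,0],[0,0,0]]' --jaw 1

```text
clock: 1.35
tcp_pos: [0.2688, -0.3931, 0.2311]
ee_rot: [-3.116, 0.401, 0.001]
ft_force: [-0.1, -0.4, 0.4]
opening: 0.0856
gripper_force: 0.0
```

Emit:
jog_arm --translation '[[0.81,-0.94,0],[0.81,-0.94,0],[0.81,-0.94,0],[0.81,-0.94,0],[0.81,-0.94,0],[0.81,-0.94,0],[0.81,-0.94,0],[0.81,-0.94,0],[0.81,-0.94,0],[0.81,-0.94,0]]' --angular '[[0,0,0],[0,0,0],[0,0,0],[0,0,0],[0,0,0],[0,0,0],[0,0,0],[0,0,0],[0,0,0],[0,0,0]]'

```text
clock: 2.6
tcp_pos: [0.4731, -0.2522, 0.231]
ee_rot: [-3.116, 0.401, 0.001]
ft_force: [0.4, -0.7, 0.4]
opening: 0.0856
gripper_force: 0.0
```

Run:
```python
from h import *
p=vision.camera_params("wrist");o=get_obs();im=vision.read_camera("wrist");cv2.imwrite("pics/w1.png",im)
x=R.from_rotvec(o["ee_rot"]).as_matrix()
print(o["clock"],o["tcp_pos"],np.degrees(np.arctan2(x[1,0],x[0,0])),x[:,2],np.round(o["joints"],3),o["opening"])
Rm=cv2.Rodrigues(p["rvec"])[0]; print("cam",-Rm.T@p["tvec"]); np.savez("w1.npz",**p)
```

```text
2.6 [ 0.4731119  -0.25220759  0.23099822] -14.651869383206066 [-5.35749695e-04  3.05048113e-04 -9.99999810e-01] [-0.49   0.289  0.064  1.346  0.     2.908] 0.08558348648890989
cam [ 0.54463078 -0.27005126  0.37364907]
```

View pics/w1.png

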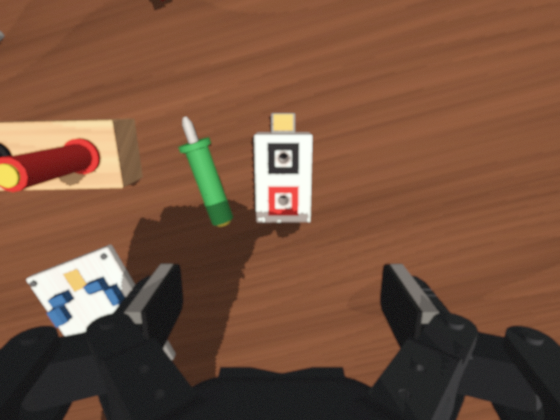

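The wrist view shows the module at (255..313,133..222), with its tongue at (283,122). The green look-alike is close by its +y side, running from (188,125) to (222,222), so I'll locate it before descending. Joint 6 is also near its limit, so I'll turn the grasp by half a turn.

Run:
```python
from h import *
w=dict(np.load("w1.npz")); im=cv2.imread("pics/w1.png")
roi=(245,105,320,230)
for c,z in(("white",.036),("red",.036),("yellow",.014)):
    for a,uv,m in blobs(mask(im,c),roi,40):
        k=np.argwhere(m)[:,::-1].astype(float); W=plane(w,k,z)[:,:2]*1000; b=cv2.minAreaRect(W.astype(np.float32)); print(c,a,uv.round(1),"rect",np.round(b[0],1),np.round(b[1],1),round(b[2],1))
# green in all views
def green(im,roi):
    h=cv2.cvtColor(im,cv2.COLOR_BGR2HSV); m=((h[...,0]>38)&(h[...,0]<85)&(h[...,1]>90)&(h[...,2]>40)).astype(np.uint8)
    return max(blobs(m,roi),key=lambda t:t[0])
for n,roi,p in(("w1",(170,120,240,235),w),("top0",(300,180,330,215),vision.camera_params("top")),("scene0",(215,160,245,215),vision.camera_params("scene"))):
    a,uv,m=green(cv2.imread(f"pics/{n}.png"),roi); k=np.argwhere(m)[:,::-1].astype(np.float32); b=cv2.minAreaRect(k)
    print(n,a,uv.round(1),np.round(cv2.boxPoints(b)).tolist(), "z=.013:",(plane(p,[uv],.013)[0,:2]*1000).round(), "z=.06", (plane(p,[uv],.06)[0,:2]*1000).round())
    W=plane(p,cv2.boxPoints(b),.013)[:,:2]*1000; print(W.round().tolist())
```

```text
white 3221 [283.  173.9] rect [ 476.  -254.4] [58.1 99.2] 75.5
white 229 [282.9 158.5] rect [ 493.8 -258.6] [17.1 16. ] 75.5
white 182 [282.4 201.2] rect [ 450.5 -247.4] [15.7 15.1] 75.5
red 400 [283.  201.4] rect [ 450.4 -247.4] [28.3 28.1] 75.5
w1 2040 [207.6 180.7] [[178.0, 146.0], [208.0, 136.0], [236.0, 219.0], [205.0, 229.0]] z=.013: [ 487. -173.] z=.06 [ 494. -185.]
[[530.0, -154.0], [532.0, -188.0], [438.0, -189.0], [435.0, -153.0]]
top0 113 [314.9 197.4] [[309.0, 190.0], [322.0, 190.0], [322.0, 203.0], [309.0, 203.0]] z=.013: [ 573. -174.] z=.06 [ 567. -169.]
[[594.0, -157.0], [595.0, -195.0], [556.0, -195.0], [556.0, -157.0]]
scene0 348 [228.6 191.3] [[219.0, 173.0], [234.0, 171.0], [238.0, 205.0], [224.0, 207.0]] z=.013: [ 549. -202.] z=.06 [ 568. -174.]
[[527.0, -260.0], [499.0, -239.0], [560.0, -157.0], [586.0, -177.0]]
```

Run:
```python
from h import *
w=dict(np.load("w1.npz"))
print(proj(w,[[.567,-.172,0],[.567,-.172,.06],[.567,-.172,.12],[.545,-.270,0],[.546,-.075,.05],[.546,-.075,.145]]).round())
cv2.imwrite("pics/t2.png",cv2.resize(vision.read_camera("top")[120:280,120:400],None,fx=2.5,fy=2.5,interpolation=2))
```

```text
[[186. 107.]
 [168. 107.]
 [141. 108.]
 [281. 103.]
 [ 83. 156.]
 [  6. 176.]]
```

View pics/t2.png

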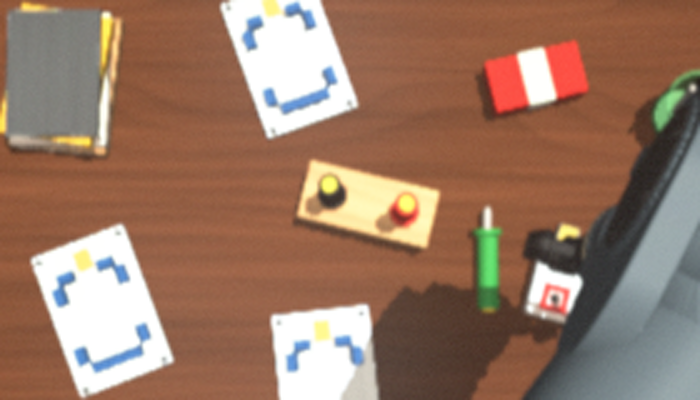

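The green look-alike now lies flat beside the module. It was balanced on end and toppled by itself; I haven't touched it. I'll turn half a turn and then descend with the jaw narrowed.

Emit:
jog_arm --translation '[[0,0,0],[0,0,0],[0,0,0],[0,0,0],[0,0,0],[0,0,0],[0,0,0],[0,0,0],[0,0,0],[0,0,0]]' --angular '[[0,0,-1],[0,0,-1],[0,0,-1],[0,0,-1],[0,0,-1],[0,0,-1],[0,0,-1],[0,0,-1],[0,0,-1],[0,0,-1]]' --jaw 0.62

```text
clock: 3.95
tcp_pos: [0.472, -0.2531, 0.2311]
ee_rot: [-2.304, -2.135, 0.001]
ft_force: [0.3, -0.4, 0.3]
opening: 0.0692
gripper_force: 0.0
```

Emit:
jog_arm --translation '[[0,0,0],[0,0,0],[0,0,0],[0,0,0],[0,0,0],[0,0,0],[0,0,0],[0,0,0],[0.02,-0.04,1],[0,0,1]]' --angular '[[0,0,-1],[0,0,-1],[0,0,-1],[0,0,-1],[0,0,-1],[0,0,-1],[0,0,-1],[0,0,-1],[0,0,-0.02],[0,0,0]]'

```text
clock: 5.2
tcp_pos: [0.4715, -0.2539, 0.1907]
ee_rot: [-0.396, -3.117, 0.0]
ft_force: [0.5, 0.3, -0.5]
opening: 0.0689
gripper_force: 0.0
```

Emit:
jog_arm --translation '[[0,0,1],[0,0,1],[0,0,1],[0,0,1],[0,0,1],[0,0,0.5],[0,0,0]]' --angular '[[0,0,0],[0,0,0],[0,0,0],[0,0,0],[0,0,0],[0,0,0],[0,0,0]]'

```text
clock: 6.08
tcp_pos: [0.4714, -0.2535, 0.0809]
ee_rot: [-0.395, -3.116, -0.001]
ft_force: [1.2, 0.2, -0.2]
opening: 0.0691
gripper_force: 0.0
```

Run:
```python
from h import *
p=vision.camera_params("wrist");o=get_obs();im=vision.read_camera("wrist");cv2.imwrite("pics/w2.png",im)
x=R.from_rotvec(o["ee_rot"]).as_matrix()
print(o["clock"],o["tcp_pos"],np.degrees(np.arctan2(x[1,0],x[0,0])),x[:,2],np.round(o["joints"],3),o["opening"],o["ft_force"])
t=o["tcp_pos"]; print(proj(p,[t+a*x[:,1]+b*x[:,0] -[0,0,0] for a,b in((.034,0),(-.034,0),(0,0))]).round())
c,s=np.cos(np.radians(-14.5)),np.sin(np.radians(-14.5))
print(proj(p,[[.4725+c*a-s*b,-.253+s*a+c*b,.036] for a,b in((.045,.028),(.045,-.028),(-.045,-.028),(-.045,.028),(-.022,0))]).round())
```

```text
6.075 [ 0.4714498  -0.25347588  0.08094122] 165.537064222768 [-1.01704554e-03  4.86807540e-04 -9.99999364e-01] [-0.493  0.361 -0.225  0.986 -0.    -0.241] 0.069098773578668 [ 1.23215825  0.22177679 -0.19031205]
[[352. 268.]
 [206. 268.]
 [279. 268.]]
[[325. 301.]
 [237. 301.]
 [231. 159.]
 [332. 159.]
 [281. 199.]]
```

View pics/w2.png

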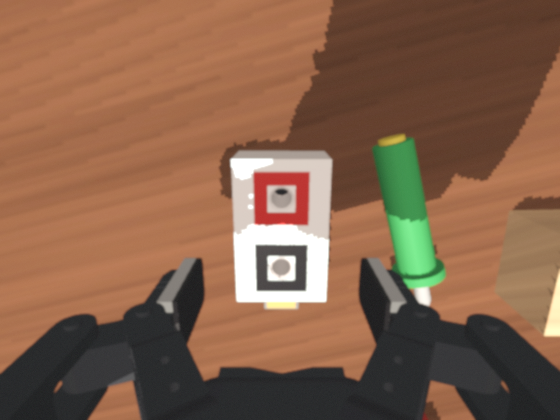

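The pads straddle the module evenly: its edges are at 236 and 328, and the fingers at about 203 and 360. The green probe is clear of the right finger. Next I descend and grip.

Emit:
jog_arm --translation '[[0,0,1],[0,0,1],[0,0,1],[0,0,0.5],[0,0,0.35],[0,0,0]]' --angular '[[0,0,0],[0,0,0],[0,0,0],[0,0,0],[0,0,0],[0,0,0]]'

```text
clock: 6.88
tcp_pos: [0.4721, -0.2535, 0.0045]
ee_rot: [0.395, 3.117, 0.0]
ft_force: [-0.0, -0.3, 0.2]
opening: 0.0696
gripper_force: 0.0
```

Emit:
jog_arm --translation '[[0,0,0],[0,0,0],[0,0,0],[0,0,0],[0,0,0],[0,0,0]]' --angular '[[0,0,0],[0,0,0],[0,0,0],[0,0,0],[0,0,0],[0,0,0]]' --jaw -0.2

```text
clock: 7.62
tcp_pos: [0.4725, -0.2538, 0.0052]
ee_rot: [0.395, 3.116, -0.001]
ft_force: [-1.9, 0.2, 5.7]
opening: 0.0552
gripper_force: 64.5
```

Emit:
jog_arm --translation '[[0,0,0],[0,0,0],[0,0,-0.25],[0,0,0]]' --angular '[[0,0,0],[0,0,0],[0,0,0],[0,0,0]]' --jaw 0.5

```text
clock: 8.12
tcp_pos: [0.4723, -0.2537, 0.0098]
ee_rot: [0.395, 3.116, -0.0]
ft_force: [-0.2, -0.3, 1.7]
opening: 0.0638
gripper_force: 0.0
```

Emit:
jog_arm --translation '[[0,0,0],[0,0,0],[0,0,0],[0,0,0],[0,0,0]]' --angular '[[0,0,0],[0,0,0],[0,0,0],[0,0,0],[0,0,0]]' --jaw -0.2

```text
clock: 8.75
tcp_pos: [0.4722, -0.2536, 0.0098]
ee_rot: [0.395, 3.116, -0.0]
ft_force: [-2.9, 2.0, 9.9]
opening: 0.0551
gripper_force: 64.3
```

Emit:
jog_arm --translation '[[0,0,-0.3],[0,0,-1],[0,0,-1],[0,0,-1],[0,0,-1],[0,0,-1],[0,0,-1],[0,0,-1],[0,0,-1],[0,0,-1]]' --angular '[[0,0,0],[0,0,0],[0,0,0],[0,0,0],[0,0,0],[0,0,0],[0,0,-0.91],[0,0,-0.91],[0,0,-0.91],[0,0,-0.91]]'

```text
clock: 10.0
tcp_pos: [0.4718, -0.2534, 0.196]
ee_rot: [0.606, -3.082, -0.0]
ft_force: [0.7, -0.5, -2.2]
opening: 0.0551
gripper_force: 63.8
```

Emit:
jog_arm --translation '[[-0.31,0.97,0],[-0.31,0.97,0],[-0.31,0.97,0],[-0.31,0.97,0],[-0.31,0.97,0],[-0.31,0.97,0],[-0.31,0.97,0],[-0.31,0.97,0],[-0.31,0.97,0],[-0.31,0.97,0]]' --angular '[[0,0,0],[0,0,0],[0,0,0],[0,0,0],[0,0,0],[0,0,0],[0,0,0],[0,0,0],[0,0,0],[0,0,0]]'

```text
clock: 11.25
tcp_pos: [0.4565, -0.0488, 0.1951]
ee_rot: [0.598, -3.084, -0.0]
ft_force: [0.5, 0.4, -2.5]
opening: 0.0547
gripper_force: 63.8
```

Emit:
jog_arm --translation '[[-0.31,0.97,0],[-0.31,0.97,0],[-0.31,0.97,0],[-0.31,0.97,0],[-0.31,0.97,0],[-0.31,0.97,0],[-0.31,0.97,0],[-0.31,0.97,0],[-0.31,0.97,0],[-0.31,0.97,0]]' --angular '[[0,0,0],[0,0,0],[0,0,0],[0,0,0],[0,0,0],[0,0,0],[0,0,0],[0,0,0],[0,0,0],[0,0,0]]'

```text
clock: 12.5
tcp_pos: [0.4412, 0.1541, 0.1952]
ee_rot: [0.598, -3.084, -0.0]
ft_force: [-0.2, -1.1, -2.5]
opening: 0.055
gripper_force: 63.8
```

Emit:
jog_arm --translation '[[-0.31,0.97,0],[-0.31,0.97,0],[-0.31,0.97,0],[0,0,0]]' --angular '[[0,0,0],[0,0,0],[0,0,0],[0,0,0]]'

```text
clock: 13.0
tcp_pos: [0.4366, 0.2151, 0.1951]
ee_rot: [0.601, -3.083, -0.0]
ft_force: [-0.6, 0.1, -1.6]
opening: 0.0546
gripper_force: 63.9
```

Run:
```python
from h import *
p=vision.camera_params("wrist");o=get_obs();im=vision.read_camera("wrist");cv2.imwrite("pics/w3.png",im); np.savez("w3.npz",**p)
x=R.from_rotvec(o["ee_rot"]).as_matrix()
print(o["clock"],o["tcp_pos"],np.degrees(np.arctan2(x[1,0],x[0,0])),x[:,2],np.round(o["joints"],3),o["opening"],o["ft_force"])
Rm=cv2.Rodrigues(p["rvec"])[0]; print("cam",-Rm.T@p["tvec"])
```

```text
13.0 [0.43663828 0.21506318 0.19506371] -157.95574304271187 [-3.48942008e-04 -4.32476694e-05 -9.99999938e-01] [ 0.458  0.196 -0.148  1.228  0.     0.073] 0.054565091502095334 [-0.64822293  0.06952958 -1.56562625]
cam [0.36931465 0.18829849 0.337777  ]
```

View pics/w3.png

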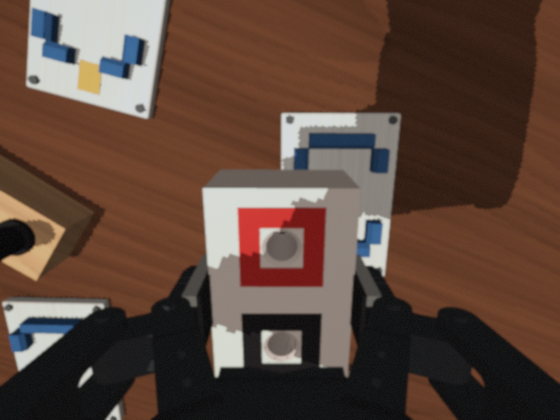

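The cradle's rear edge runs level from (281,114) to (400,114), and the held module's terminals are at (282,247) and (282,345). I'll measure both relative to the tool.

Run:
```python
from h import *
p=dict(np.load("w3.npz")); im=cv2.imread("pics/w3.png"); o=get_obs(); t=o["tcp_pos"]
X=R.from_rotvec(o["ee_rot"]).as_matrix()
hsv=cv2.cvtColor(im,cv2.COLOR_BGR2HSV); m=(hsv[...,1]<70)&(hsv[...,2]>90)
S=m.astype(float)
# rear edge rows for columns 290..392, right edge cols for rows 125..190, left 125..165
rear=np.array([[c,np.argmax(m[100:130,c])+99.5] for c in range(288,394)],float)
right=np.array([[np.where(m[rr,370:420])[0].max()+370.5,rr] for rr in range(122,205)],float)
left=np.array([[np.argmax(m[rr,260:320])+259.5,rr] for rr in range(120,168)],float)
L=[]
for n,e in(("rear",rear),("right",right),("left",left)):
    w=plane(p,e,.012)[:,:2]*1000
    vx,vy,x0,y0=cv2.fitLine(w.astype(np.float32),cv2.DIST_HUBER,0,.1,.01).ravel()
    print(n,np.degrees(np.arctan2(vy,vx))%180,x0.round(1),y0.round(1)); L.append((vx,vy,x0,y0))
a=np.radians(21.9); ux=np.array([np.cos(a),np.sin(a)]); uy=np.array([-np.sin(a),np.cos(a)])
q=[np.array(l[2:]) for l in L]
print("centre along ux",q[0]@ux+85,"along uy: right-56.. ",q[1]@uy,q[2]@uy,"top estimate",np.array([434.4,273.6])@ux,np.array([434.4,273.6])@uy)
# blue walls at z .026
for ar,uv,mm in blobs(mask(im,"blue"),(285,125,395,265),30):
    w=plane(p,np.argwhere(mm)[:,::-1].astype(float),.026)[:,:2]*1000
    print("blue",ar,uv.round(0),"ux",(w@ux).min().round(1),(w@ux).max().round(1),"uy",(w@uy).min().round(1),(w@uy).max().round(1))
# held module: red frame, black hole
zt=t[2]+.0262
for ar,uv,mm in blobs(mask(im,"red"),(230,200,335,295),300):
    b=cv2.minAreaRect(np.argwhere(mm)[:,::-1].astype(np.float32)); w=plane(p,cv2.boxPoints(b),zt); d=(w-t)@X
    print("red",np.round(b[0],1),"tool",(d.mean(0)*1000).round(1),"size",np.linalg.norm(np.diff(w,axis=0),axis=1)*1000)
    e=w[1]-w[0]; print([round(np.degrees(np.arctan2(e[1],e[0]))%90,2)])
e=np.array([[np.argmax(hsv[rr,225:275,1]>150)+225,rr] for rr in range(212,284)],float); w=plane(p,e,zt)
vx,vy,_,_=cv2.fitLine((w[:,:2]*1000).astype(np.float32),cv2.DIST_HUBER,0,.1,.01).ravel(); print("red left edge angle",np.degrees(np.arctan2(vy,vx))%180)
```

```text
rear 111.47154 357.7 233.1
right 21.962875 377.9 311.7
left 22.087938 405.1 201.1
centre along ux 503.860576482752 along uy: right-56..  148.23895693215246 35.49311173438939 top estimate 505.10152600643215 91.83010631581315
blue 1104 [353. 146.] ux 437.9 471.7 uy 63.2 135.1
blue 213 [301. 159.] ux 452.5 468.3 uy 49.8 60.3
blue 443 [370. 237.] ux 521.1 557.3 uy 114.0 134.9
red [281.5 247. ] tool [ 20.9   1.5 -26.2] size [30.65710178 30.77971409 32.87125678]
[np.float64(22.17)]
red left edge angle 21.89203
```

Emit:
jog_arm --translation '[[-0.31,0.91,0],[-0.31,0.91,0],[-0.31,0.91,0],[0,0,1],[0,0,1],[0,0,1],[0,0,1],[0,0,1],[0,0,1],[0,0,1]]' --angular '[[0,0,0],[0,0,0],[0,0,0],[0,0,0],[0,0,0],[0,0,0],[0,0,0],[0,0,0],[0,0,0],[0,0,0]]'

```text
clock: 14.3
tcp_pos: [0.4343, 0.2722, 0.0546]
ee_rot: [0.599, -3.084, -0.0]
ft_force: [-0.1, -0.4, -1.5]
opening: 0.0549
gripper_force: 64.1
```

Emit:
jog_arm --translation '[[0,0,0.25],[0,0,0]]' --angular '[[0,0,0],[0,0,0]]'

```text
clock: 14.55
tcp_pos: [0.4343, 0.2717, 0.0505]
ee_rot: [0.598, -3.084, 0.0]
ft_force: [1.0, -0.1, -1.7]
opening: 0.0549
gripper_force: 64.0
```

Run:
```python
from h import *
p=vision.camera_params("wrist");o=get_obs();im=vision.read_camera("wrist");cv2.imwrite("pics/w4.png",im); np.savez("w4.npz",**p)
t=o["tcp_pos"]*1000
ux=np.array([.9278,.3730]);uy=np.array([-.3730,.9278])
print(o["clock"],t,o["opening"],o["ft_force"],"ux,uy",t[:2]@ux,t[:2]@uy)
cv2.imwrite("pics/w4c.png",cv2.resize(im[60:260,150:420],None,fx=2.9,fy=2.9,interpolation=2))
```

```text
14.55 [434.34435653 271.70334015  50.45329416] 0.05489321229486826 [ 0.99680998 -0.13029731 -1.71724096] ux,uy 504.3300398646751 90.07591401042771
```

View pics/w4c.png

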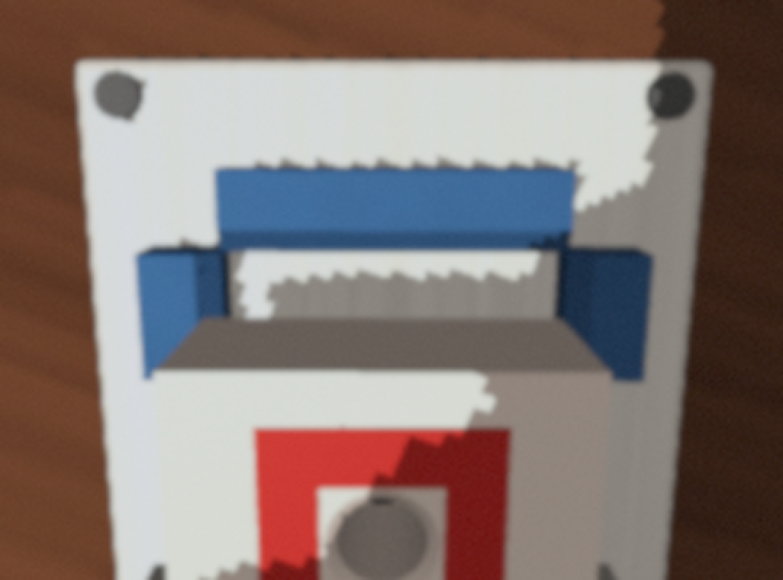

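The crop shows the module's midline at about 382 against the cradle's midline at 395. The cradle is therefore about 2 mm towards +y of the module. I'll work out the x offset from the wall edges.

Run:
```python
from h import *
p=dict(np.load("w4.npz"))
ux=np.array([.9278,.3730]);uy=np.array([-.3730,.9278])
f=lambda u,v:[150+(u+.5)/2.9-.5,60+(v+.5)/2.9-.5]
for n,u,v,z in(("plate rear L",77,62,.012),("plate rear R",713,62,.012),("wall L",217,240,.026),("wall R",573,240,.026),("wall top inner",395,232,.026),("wall chamfer inner",395,248,.022),("wall outer base",395,168,.012),("mod rear bottom",382,320,.0407),("mod rear top L",153,371,.0767),("mod rear top R",612,371,.0767),("red L",256,430,.0767),("red R",510,430,.0767),("side inner L",228,310,.012),("side inner R",557,310,.012)):
    w=plane(p,[f(u,v)],z)[0,:2]*1000; print(n,"ux %.1f uy %.1f"%(w@ux,w@uy))
```

```text
plate rear L ux 420.6 uy 37.5
plate rear R ux 420.2 uy 148.0
wall L ux 449.6 uy 62.8
wall R ux 449.4 uy 122.8
wall top inner ux 448.1 uy 92.8
wall chamfer inner ux 451.3 uy 92.9
wall outer base ux 438.2 uy 92.9
mod rear bottom ux 460.4 uy 90.6
mod rear top L ux 460.0 uy 62.7
mod rear top R ux 459.8 uy 118.7
red L ux 467.5 uy 75.0
red R ux 467.4 uy 106.6
side inner L ux 463.9 uy 62.0
side inner R ux 463.7 uy 123.3
```

The wall edges put the pocket centre at ux≈498.5. The pocket sits off-centre on the plate, and the top-view walls agree. I'll shift +6.7 mm in tool x and +2 mm in tool y, then lower carefully.

Emit:
jog_arm --translation '[[0.33,0.1,0],[0,0,0.3],[0,0,0.3],[0,0,0]]' --angular '[[0,0,0],[0,0,0],[0,0,0],[0,0,0]]'

```text
clock: 15.1
tcp_pos: [0.4272, 0.2704, 0.0378]
ee_rot: [0.598, -3.083, 0.001]
ft_force: [-0.2, -0.3, -2.6]
opening: 0.0549
gripper_force: 64.0
```

Run:
```python
from h import *
p=vision.camera_params("wrist");o=get_obs();im=vision.read_camera("wrist"); np.savez("w5.npz",**p)
t=o["tcp_pos"]*1000
ux=np.array([.9278,.3730]);uy=np.array([-.3730,.9278])
print(o["clock"],t,o["opening"],o["ft_force"],"ux,uy",t[:2]@ux,t[:2]@uy)
cv2.imwrite("pics/w5c.png",cv2.resize(im[60:300,150:420],None,fx=2.5,fy=2.5,interpolation=2))
```

```text
15.1 [427.20208441 270.42818379  37.75328615] 0.054922739482027846 [-0.21259728 -0.29490731 -2.60689327] ux,uy 497.2278064731643 91.5568914382373
```

View pics/w5c.png

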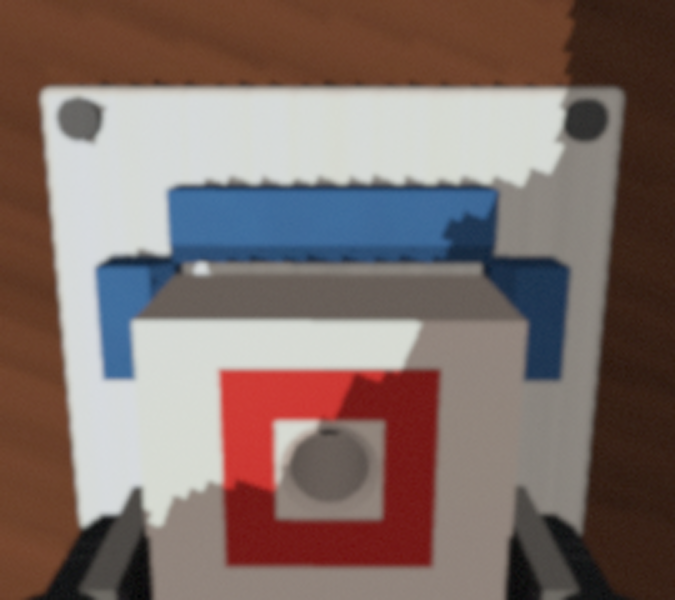

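Run:
```python
from h import *
p=dict(np.load("w5.npz"))
ux=np.array([.9278,.3730]);uy=np.array([-.3730,.9278])
f=lambda u,v:[150+(u+.5)/2.5-.5,60+(v+.5)/2.5-.5]
for n,u,v,z in(("plate rear",332,88,.012),("wall top inner",332,248,.026),("wall chamfer inner",332,262,.022),("wall outer base",332,187,.012),("mod rear bottom",332,275,.028),("mod top L",132,320,.064),("mod top R",528,320,.064),("red L",220,370,.064),("red R",440,370,.064),("wall L",169,250,.026),("wall R",496,250,.026)):
    w=plane(p,[f(u,v)],z)[0,:2]*1000; print(n,"ux %.1f uy %.1f"%(w@ux,w@uy))
```

```text
plate rear ux 420.2 uy 92.5
wall top inner ux 448.5 uy 92.6
wall chamfer inner ux 451.7 uy 92.6
wall outer base ux 438.6 uy 92.6
mod rear bottom ux 453.1 uy 92.6
mod top L ux 453.0 uy 64.2
mod top R ux 452.8 uy 120.3
red L ux 460.3 uy 76.4
red R ux 460.2 uy 108.1
wall L ux 448.9 uy 62.7
wall R ux 448.7 uy 122.7
```

Emit:
jog_arm --translation '[[-0.03,0.02,0],[0,0,0.2],[0,0,0.2],[0,0,0.2],[0,0,0]]' --angular '[[0,0,0],[0,0,0],[0,0,0],[0,0,0],[0,0,0]]'

```text
clock: 15.78
tcp_pos: [0.4276, 0.2711, 0.0259]
ee_rot: [0.598, -3.084, 0.0]
ft_force: [-0.2, 0.2, -1.8]
opening: 0.0548
gripper_force: 64.0
```

Emit:
jog_arm --translation '[[0,0,0.1],[0,0,0.1],[0,0,0]]' --angular '[[0,0,0],[0,0,0],[0,0,0]]'

```text
clock: 16.15
tcp_pos: [0.4278, 0.2712, 0.0222]
ee_rot: [0.598, -3.084, 0.0]
ft_force: [0.2, 0.2, -2.0]
opening: 0.0551
gripper_force: 64.0
```

Emit:
jog_arm --translation '[[0,0,0.04],[0,0,0.04],[0,0,0]]' --angular '[[0,0,0],[0,0,0],[0,0,0]]'

```text
clock: 16.52
tcp_pos: [0.428, 0.2713, 0.0218]
ee_rot: [-0.598, 3.083, 0.0]
ft_force: [-8.5, -4.9, 21.5]
opening: 0.0552
gripper_force: 66.9
```

Emit:
jog_arm --translation '[[0,0,-0.03],[0,0,0],[0,0,0],[0,0,-0.5],[0,0,-1],[0,0,-1],[0,0,-1],[0,0,-1],[0,0,-1],[0,0,-1]]' --angular '[[0,0,0],[0,0,0],[0,0,0],[0,0,0],[0,0,0],[0,0,0],[0,0,0],[0,0,0],[0,0,0],[0,0,0]]' --jaw 0.6

```text
clock: 17.77
tcp_pos: [0.4279, 0.2712, 0.1527]
ee_rot: [-0.598, 3.084, 0.0]
ft_force: [0.3, 0.0, -0.5]
opening: 0.0682
gripper_force: 0.0
```

Emit:
jog_arm --translation '[[0,0,-1],[0,0,-1],[0,0,0]]' --angular '[[0,0,0],[0,0,0],[0,0,0]]'

```text
clock: 18.15
tcp_pos: [0.4286, 0.2717, 0.193]
ee_rot: [-0.598, 3.082, 0.002]
ft_force: [-0.3, 0.1, -1.1]
opening: 0.0684
gripper_force: 0.0
```

Run:
```python
from h import *
p=vision.camera_params("wrist");o=get_obs();im=vision.read_camera("wrist"); np.savez("w6.npz",**p); cv2.imwrite("pics/w6.png",im)
t=o["tcp_pos"]*1000
ux=np.array([.9278,.3730]);uy=np.array([-.3730,.9278])
print(o["clock"],t,o["opening"],o["ft_force"],"ux,uy",t[:2]@ux,t[:2]@uy)
```

```text
18.15 [428.57044232 271.68504782 193.00758113] 0.06838716573902508 [-0.25776083  0.08389746 -1.05014881] ux,uy 498.9661792182867 92.21261238064842
```

View pics/w6.png

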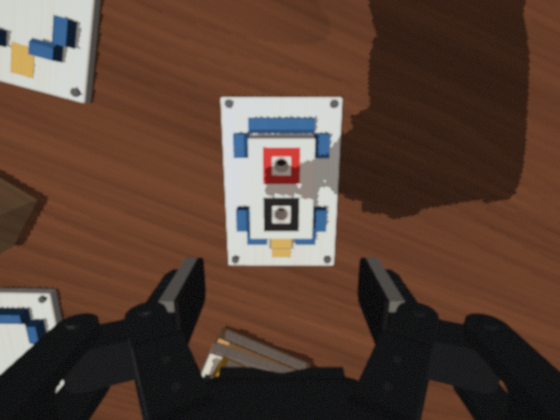

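The module sits in the pocket with its tongue in the slot at (281,246), and the red terminal at (281,165). I'll measure the terminal and the probe, then go for the probe.

Run:
```python
from h import *
p=dict(np.load("w6.npz")); im=cv2.imread("pics/w6.png"); 
ux=np.array([.9278,.3730]);uy=np.array([-.3730,.9278])
hsv=cv2.cvtColor(im,cv2.COLOR_BGR2HSV)
for ar,uv,m in blobs(mask(im,"red"),(255,140,310,190),100):
    b=cv2.minAreaRect(np.argwhere(m)[:,::-1].astype(np.float32)); w=plane(p,[b[0]],.048)[0,:2]*1000; print(b,w,w@ux,w@uy)
dk=((hsv[...,2]<60)&(hsv[...,1]<120)).astype(np.uint8)
for ar,uv,m in blobs(dk,(255,190,310,240),100):
    b=cv2.minAreaRect(np.argwhere(m)[:,::-1].astype(np.float32)); w=plane(p,[b[0]],.048)[0,:2]*1000; print("blk",b,w,w@ux,w@uy)
# lens again from top + stand
t=vision.camera_params("top"); it=vision.read_camera("top")
for ar,uv,m in blobs(mask(it,"yellow"),(245,180,297,215),3):
    print("lens",ar,uv,plane(t,[uv],.145)[0]*1000)
```

```text
((281.0, 165.5), (33.0, 34.0), 90.0) [407.84779158 263.79721672] 476.7975428584976 92.62383141190335
blk ((280.5, 214.0), (30.0, 31.0), 90.0) [448.58503778 279.82884432] 520.5733569820122 92.30298266874307
lens 35 [251.25714286 193.28571429] [566.53184534   7.14407668 145.        ]
lens 29 [282.51724138 200.75862069] [547.41185259 -75.2916053  145.        ]
```

Emit:
jog_arm --translation '[[0.05,-0.91,0],[0.05,-0.91,0],[0.05,-0.91,0],[0.05,-0.91,0],[0.05,-0.91,0],[0.05,-0.91,0],[0.05,-0.91,0],[0.05,-0.91,0],[0.05,-0.91,0],[0.05,-0.91,0]]' --angular '[[0,0,0],[0,0,0],[0,0,0],[0,0,0],[0,0,0],[0,0,0],[0,0,0],[0,0,0],[0,0,0],[0,0,0]]'

```text
clock: 19.5
tcp_pos: [0.487, 0.0976, 0.1913]
ee_rot: [-0.598, 3.084, 0.0]
ft_force: [-0.1, -0.3, 0.3]
opening: 0.0683
gripper_force: 0.0
```

Emit:
jog_arm --translation '[[0.05,-0.91,0],[0.05,-0.91,0],[0.05,-0.91,0],[0.05,-0.91,0],[0.05,-0.91,0],[0.05,-0.91,0],[0.05,-0.91,0],[0.05,-0.91,0],[0.05,-0.91,0],[0,0,0]]' --angular '[[0,0,0],[0,0,0],[0,0,0],[0,0,0],[0,0,0],[0,0,0],[0,0,0],[0,0,0],[0,0,0],[0,0,0]]'

```text
clock: 20.75
tcp_pos: [0.5398, -0.0579, 0.1911]
ee_rot: [0.596, -3.084, -0.0]
ft_force: [-0.7, -0.2, -0.3]
opening: 0.0684
gripper_force: 0.0
```

Run:
```python
from h import *
p=vision.camera_params("wrist");o=get_obs();im=vision.read_camera("wrist"); np.savez("w7.npz",**p); cv2.imwrite("pics/w7.png",im)
X=R.from_rotvec(o["ee_rot"]).as_matrix(); t=o["tcp_pos"]
print(o["clock"],t,np.degrees(np.arctan2(X[1,0],X[0,0])),"expect lens px",proj(p,[[.5466,-.075,.145],[.5466,-.075,.056]]))
for ar,uv,m in blobs(mask(im,"yellow"),(0,0,560,420),60):
    w=plane(p,[uv],.145)[0]; print(ar,uv.round(1),(w*1000).round(1),"tool",((w-t)@X*1000).round(1))
for ar,uv,m in blobs(mask(im,"red"),(0,0,560,420),200): print("red",ar,uv.round(1))
```

```text
20.75 [ 0.53983977 -0.05785321  0.19113342] -158.13254876107655 expect lens px [[249.32940971 231.28624685]
 [258.82016052 193.69052431]]
134 [410.6  76.5] [433.9 -27.  145. ] tool [86.8 68.1 46.2]
221 [354.  304.3] [568.2   4.4 145. ] tool [-49.5  47.2  46.1]
red 363 [259.8 185.4]
red 490 [250.6 229. ]
red 2073 [ 18.4 276.9]
red 2240 [ 92. 285.]
```

Emit:
jog_arm --translation '[[0,-0.93,0],[0,0,0],[0,0,1],[0,0,1],[0,0,1],[0,0,1],[0,0,1],[0,0,0.1],[0,0,0]]' --angular '[[0,0,0],[0,0,0],[0,0,0],[0,0,0],[0,0,0],[0,0,0],[0,0,0],[0,0,0],[0,0,0]]'

```text
clock: 21.92
tcp_pos: [0.5467, -0.0738, 0.0899]
ee_rot: [-0.598, 3.084, -0.0]
ft_force: [-0.8, 1.4, -0.9]
opening: 0.0683
gripper_force: 0.0
```

Emit:
jog_arm --translation '[[0,0,0],[0,0,0],[0,0,0],[0,0,0],[0,0,0],[0,0,0],[0,0,0],[0,0,0]]' --angular '[[0,0,0],[0,0,0],[0,0,0],[0,0,0],[0,0,0],[0,0,0],[0,0,0],[0,0,0]]' --jaw -0.8

```text
clock: 22.92
tcp_pos: [0.5468, -0.0739, 0.0897]
ee_rot: [-0.598, 3.083, -0.0]
ft_force: [-0.0, -0.7, 5.8]
opening: 0.0238
gripper_force: 58.4
```

Emit:
jog_arm --translation '[[0,0,-0.5],[0,0,-1],[0,0,-1],[0,0,-1],[0,0,-1],[0,0,-1],[0,0,-1],[0,0,0]]' --angular '[[0,0,0],[0,0,0],[0,0,0],[0,0,0],[0,0,0],[0,0,0],[0,0,0],[0,0,0]]'

```text
clock: 23.92
tcp_pos: [0.5471, -0.0739, 0.2209]
ee_rot: [-0.598, 3.082, -0.001]
ft_force: [-0.5, 0.2, -1.4]
opening: 0.0235
gripper_force: 58.7
```

Emit:
jog_arm --translation '[[0.01,0.91,0],[0.01,0.91,0],[0.01,0.91,0],[0.01,0.91,0],[0.01,0.91,0],[0.01,0.91,0],[0.01,0.91,0],[0.01,0.91,0],[0.01,0.91,0],[0.01,0.91,0]]' --angular '[[0,0,0],[0,0,0],[0,0,0],[0,0,0],[0,0,0],[0,0,0],[0,0,0],[0,0,0],[0,0,0],[0,0,0]]'

```text
clock: 25.18
tcp_pos: [0.4761, 0.0953, 0.2193]
ee_rot: [-0.598, 3.084, 0.0]
ft_force: [-0.5, -0.1, -1.5]
opening: 0.0237
gripper_force: 58.8
```

Emit:
jog_arm --translation '[[0.01,0.91,0],[0.01,0.91,0],[0.01,0.91,0],[0.01,0.91,0],[0.01,0.91,0],[0.01,0.91,0],[0.01,0.91,0],[0.01,0.91,0],[0.01,0.91,0],[0.01,0.91,0]]' --angular '[[0,0,0],[0,0,0],[0,0,0],[0,0,0],[0,0,0],[0,0,0],[0,0,0],[0,0,0],[0,0,0],[0,0,0]]'

```text
clock: 26.42
tcp_pos: [0.4061, 0.2633, 0.2193]
ee_rot: [-0.598, 3.084, 0.0]
ft_force: [0.6, 0.4, -1.3]
opening: 0.024
gripper_force: 58.8
```

Emit:
jog_arm --translation '[[0,0,1],[0,0,1],[0,0,1],[0,0,0.5],[0,0,0]]' --angular '[[0,0,0],[0,0,0],[0,0,0],[0,0,0],[0,0,0]]'

```text
clock: 27.05
tcp_pos: [0.4063, 0.2624, 0.1491]
ee_rot: [0.598, -3.083, 0.001]
ft_force: [0.0, -0.0, -0.1]
opening: 0.0239
gripper_force: 58.8
```

Run:
```python
from h import *
p=vision.camera_params("wrist");o=get_obs();im=vision.read_camera("wrist"); np.savez("w8.npz",**p); cv2.imwrite("pics/w8.png",im)
for n in("top","scene"): cv2.imwrite(f"pics/{n}8.png",vision.read_camera(n))
cv2.imwrite("pics/w8c.png",cv2.resize(im[60:360,170:390],None,fx=2,fy=2,interpolation=2))
X=R.from_rotvec(o["ee_rot"]).as_matrix(); t=o["tcp_pos"]
print(o["clock"],t,np.degrees(np.arctan2(X[1,0],X[0,0])),o["ft_force"],o["opening"])
tip=t-[0,0,.0657]
print("px tip,guard bottom, lens top",proj(p,[tip,tip+[0,0,.026],tip+[0,0,.121],[.4078,.2638,.048]]).round(1))
```

```text
27.05 [0.40633781 0.26238632 0.14906218] -158.04544934949885 [ 0.01010179 -0.03561263 -0.07468124] 0.02387764195484782
px tip,guard bottom, lens top [[280.3 220.8]
 [280.2 235.6]
 [279.2 349.3]
 [281.5 207.8]]
```

View pics/w8c.png

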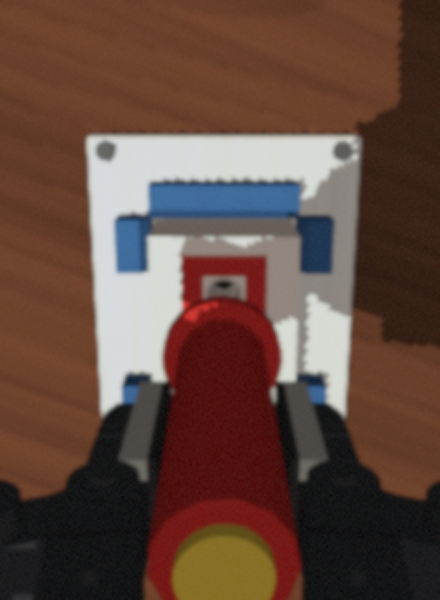

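The probe hangs straight, with its guard centred at u≈281.5 and its lens at 282. The red frame's midline is at 282.2, so the lateral error is about 0.5 mm. I'll compute the fore-aft offset next.

Run:
```python
from h import *
p=dict(np.load("w8.npz")); im=cv2.imread("pics/w8.png")
ux=np.array([.9278,.3730]);uy=np.array([-.3730,.9278]); t=np.array([.40634,.26239,.14906])
zt=t[2]-.0657
f=lambda u,v:[170+(u+.5)/2-.5,60+(v+.5)/2-.5]
print("tcp",t[:2]@ux*1e3,t[:2]@uy*1e3)
def g(n,uv,z,off=0):
    w=plane(p,[uv],z)[0,:2]*1000; print(n,"ux %.1f uy %.1f"%(w@ux+off,w@uy))
g("guard rear(bottom face)",f(223,298),zt+.026,17); g("guard rear(top face)",f(223,298),zt+.032,17)
g("guard L",f(165,354),zt+.029);g("guard R",f(281,354),zt+.029)
g("terminal rear edge",f(224.5,256),.048,16)
g("red L",f(182,270),.048);g("red R",f(267,270),.048)
g("module rear top",f(224,235),.048,45-22)
g("wall chamfer inner",f(224,217),.022,47-22)
h=cv2.cvtColor(im,cv2.COLOR_BGR2HSV); m=((h[...,0]>20)&(h[...,0]<35)&(h[...,1]>120)&(h[...,2]>80)).astype(np.uint8)
for a,uv,mm in blobs(m,(240,310,325,400),200):
    b=cv2.minAreaRect(np.argwhere(mm)[:,::-1].astype(np.float32)); print(a,b); g("lens",b[0],zt+.121)
# top/scene triangulated lens and red terminal
T={n:(cv2.imread(f"pics/{n}8.png"),vision.camera_params(n)) for n in("top","scene")}
pr=proj(T["top"][1],[t+[0,0,.0553]])[0],proj(T["scene"][1],[t+[0,0,.0553]])[0]; print("expected lens px",pr)
for (n,(i,q)),e in zip(T.items(),pr):
    x,y=e.astype(int)
    for a,uv,mm in blobs(mask(i,"yellow"),(x-12,y-12,x+12,y+12),3): print(n,a,uv.round(1)); g(n,uv,t[2]+.0553)
```

```text
tcp 474.873722 91.880622
guard rear(bottom face) ux 475.6 uy 92.4
guard rear(top face) ux 473.8 uy 92.4
guard L ux 474.5 uy 76.0
guard R ux 474.3 uy 109.0
terminal rear edge ux 477.2 uy 93.0
red L ux 466.6 uy 77.2
red R ux 466.5 uy 108.9
module rear top ux 476.3 uy 92.8
wall chamfer inner ux 476.3 uy 92.8
1862 ((281.9053955078125, 346.56756591796875), (49.31969451904297, 46.5249137878418), 9.462322235107422)
lens ux 473.9 uy 92.7
expected lens px (array([145.8246185 , 253.99690544]), array([448.20481311, 230.71476201]))
scene 27 [448.6 231.3]
scene ux 435.8 uy 138.6
```

Emit:
jog_arm --translation '[[-0.11,0.025,0],[0,0,0.7],[0,0,0.7],[0,0,0]]' --angular '[[0,0,0],[0,0,0],[0,0,0],[0,0,0]]'

```text
clock: 27.7
tcp_pos: [0.4077, 0.263, 0.1198]
ee_rot: [0.598, -3.082, 0.002]
ft_force: [0.0, 0.5, -0.8]
opening: 0.0238
gripper_force: 58.8
```

Run:
```python
from h import *
p=vision.camera_params("wrist");o=get_obs();im=vision.read_camera("wrist"); np.savez("w9.npz",**p); cv2.imwrite("pics/w9.png",im)
t=o["tcp_pos"]; zt=t[2]-.0657; ux=np.array([.9278,.3730]);uy=np.array([-.3730,.9278])
print(o["clock"],t,o["ft_force"],"ux,uy",t[:2]@ux*1e3,t[:2]@uy*1e3,"tip z",zt)
h=cv2.cvtColor(im,cv2.COLOR_BGR2HSV).astype(int)
# profile up column 282 around guard/frame: print B,G,R rows 150..230
for u in(268,282,296): print(u,[(v,*im[v,u]) for v in range(166,222,2)])
m=mask(im,"red"); 
for v in (190,194,198,202,206,214,222,230): 
    c=np.where(m[v,220:345])[0]+220; print(v,c.min() if len(c) else None,c.max() if len(c) else None)
```

```text
27.7 [0.40766134 0.26297528 0.11975145] [ 0.03363063  0.45923503 -0.76035012] ux,uy 476.31796712848654 91.93078363792421 tip z 0.0540514538684998
268 [(166, np.uint8(155), np.uint8(107), np.uint8(63)), (168, np.uint8(154), np.uint8(107), np.uint8(63)), (170, np.uint8(138), np.uint8(95), np.uint8(54)), (172, np.uint8(118), np.uint8(80), np.uint8(45)), (174, np.uint8(109), np.uint8(85), np.uint8(68)), (176, np.uint8(92), np.uint8(95), np.uint8(101)), (178, np.uint8(88), np.uint8(94), np.uint8(104)), (180, np.uint8(87), np.uint8(93), np.uint8(103)), (182, np.uint8(90), np.uint8(96), np.uint8(104)), (184, np.uint8(116), np.uint8(121), np.uint8(126)), (186, np.uint8(194), np.uint8(200), np.uint8(198)), (188, np.uint8(213), np.uint8(219), np.uint8(215)), (190, np.uint8(207), np.uint8(213), np.uint8(210)), (192, np.uint8(161), np.uint8(168), np.uint8(171)), (194, np.uint8(126), np.uint8(134), np.uint8(146)), (196, np.uint8(90), np.uint8(96), np.uint8(130)), (198, np.uint8(28), np.uint8(31), np.uint8(117)), (200, np.uint8(23), np.uint8(23), np.uint8(118)), (202, np.uint8(25), np.uint8(27), n
[... 2698 characters left out ...]
), (198, np.uint8(32), np.uint8(32), np.uint8(119)), (200, np.uint8(22), np.uint8(24), np.uint8(117)), (202, np.uint8(25), np.uint8(25), np.uint8(119)), (204, np.uint8(24), np.uint8(27), np.uint8(118)), (206, np.uint8(26), np.uint8(25), np.uint8(119)), (208, np.uint8(27), np.uint8(27), np.uint8(119)), (210, np.uint8(23), np.uint8(24), np.uint8(115)), (212, np.uint8(16), np.uint8(15), np.uint8(96)), (214, np.uint8(11), np.uint8(14), np.uint8(94)), (216, np.uint8(23), np.uint8(24), np.uint8(114)), (218, np.uint8(23), np.uint8(23), np.uint8(118)), (220, np.uint8(23), np.uint8(24), np.uint8(118))]
190 None None
194 None None
198 259 304
202 259 304
206 259 304
214 259 304
222 258 304
230 254 308
```

Run:
```python
from h import *
p=dict(np.load("w9.npz")); im=cv2.imread("pics/w9.png"); ux=np.array([.9278,.3730]);uy=np.array([-.3730,.9278]); zt=.05405
def g(n,uv,z,off=0):
    w=plane(p,[uv],z)[0,:2]*1000; print(n,"ux %.1f uy %.1f"%(w@ux+off,w@uy))
g("guard rear bot",(282,207),zt+.026,17);g("guard rear top",(282,209.5),zt+.032,17)
g("frame rear",(282,196.7),.048,16);g("module rear top",(282,184.7),.048,23);g("module rear bottom wall",(282,174.5),.026,23)
g("frame L",(258.5,204),.048);g("frame R",(304.5,204),.048)
m=mask(im,"red")
for v in(232,236,240,244,248): 
    c=np.where(m[v,220:345])[0]+220; print(v,c.min(),c.max())
    if v==240: g("gL",(c.min()-.5,v),zt+.031); g("gR",(c.max()+.5,v),zt+.031)
h=cv2.cvtColor(im,cv2.COLOR_BGR2HSV); k=((h[...,0]>20)&(h[...,0]<35)&(h[...,1]>120)&(h[...,2]>80)).astype(np.uint8)
for a,uv,mm in blobs(k,(240,310,325,400),200): 
    b=cv2.minAreaRect(np.argwhere(mm)[:,::-1].astype(np.float32)); print(b); g("lens",b[0],zt+.121)
```

```text
guard rear bot ux 476.0 uy 92.9
guard rear top ux 475.6 uy 92.9
frame rear ux 477.5 uy 93.0
module rear top ux 476.4 uy 92.9
module rear bottom wall ux 474.1 uy 93.0
frame L ux 466.6 uy 77.4
frame R ux 466.5 uy 107.9
232 254 308
236 253 309
240 253 308
gL ux 477.0 uy 76.3
gR ux 476.9 uy 107.9
244 253 308
248 255 306
((281.5, 346.0), (46.0, 49.0), 90.0)
lens ux 475.2 uy 92.7
```

Emit:
jog_arm --translation '[[-0.06,0.01,0],[0,0,0.3],[0,0,0.15],[0,0,0.15],[0,0,0]]' --angular '[[0,0,0],[0,0,0],[0,0,0],[0,0,0],[0,0,0]]'

```text
clock: 28.38
tcp_pos: [0.4094, 0.2641, 0.1091]
ee_rot: [0.598, -3.084, 0.0]
ft_force: [0.7, 0.1, -0.9]
opening: 0.0235
gripper_force: 58.8
```

Emit:
jog_arm --translation '[[0,0,0.15],[0,0,0.15],[0,0,0.1],[0,0,0]]' --angular '[[0,0,0],[0,0,0],[0,0,0],[0,0,0]]'

```text
clock: 28.88
tcp_pos: [0.4094, 0.2641, 0.1011]
ee_rot: [0.598, -3.084, 0.0]
ft_force: [-1.0, -0.6, -1.1]
opening: 0.0236
gripper_force: 58.8
```

Emit:
jog_arm --translation '[[0,0,0.2],[0,0,0.2],[0,0,0.15],[0,0,0]]' --angular '[[0,0,0],[0,0,0],[0,0,0],[0,0,0]]'

```text
clock: 29.38
tcp_pos: [0.4095, 0.2641, 0.09]
ee_rot: [0.598, -3.084, 0.0]
ft_force: [-0.2, -0.1, -1.6]
opening: 0.0234
gripper_force: 58.8
```

Emit:
jog_arm --translation '[[0,0,0.06],[0,0,0.04],[0,0,0]]' --angular '[[0,0,0],[0,0,0],[0,0,0]]'

```text
clock: 29.75
tcp_pos: [0.4096, 0.2642, 0.0883]
ee_rot: [0.598, -3.084, -0.0]
ft_force: [-0.5, -1.1, -0.9]
opening: 0.0236
gripper_force: 58.8
```

Emit:
jog_arm --translation '[[0,0,0.04],[0,0,0.03],[0,0,0]]' --angular '[[0,0,0],[0,0,0],[0,0,0]]'

```text
clock: 30.12
tcp_pos: [0.4098, 0.2643, 0.0877]
ee_rot: [-0.598, 3.083, 0.0]
ft_force: [-4.4, -3.7, 14.7]
opening: 0.0241
gripper_force: 60.5
```

The guard touched down at the expected height (TCP z 0.0877). I release and retreat.

Emit:
jog_arm --translation '[[0,0,-0.02],[0,0,0],[0,0,0],[0,0,0],[0,0,0],[0,0,-0.5],[0,0,-1],[0,0,-1],[0,0,-1],[0,0,-1]]' --angular '[[0,0,0],[0,0,0],[0,0,0],[0,0,0],[0,0,0],[0,0,0],[0,0,0],[0,0,0],[0,0,0],[0,0,0]]' --jaw 0.5

```text
clock: 31.38
tcp_pos: [0.4096, 0.2642, 0.1787]
ee_rot: [-0.598, 3.084, 0.0]
ft_force: [-0.0, 0.3, -0.4]
opening: 0.0639
gripper_force: 0.0
```

Emit:
jog_arm --translation '[[0,0,-1],[0,0,-0.5],[0,0,0],[0,0,0]]' --angular '[[0,0,0],[0,0,0],[0,0,0],[0,0,0]]'

```text
clock: 31.88
tcp_pos: [0.4094, 0.264, 0.2067]
ee_rot: [0.598, -3.083, 0.001]
ft_force: [0.0, -0.2, -0.0]
opening: 0.0643
gripper_force: 0.0
```

Run:
```python
from h import *
p=vision.camera_params("wrist");o=get_obs();im=vision.read_camera("wrist"); print(o["clock"],o["tcp_pos"],o["opening"],o["ft_force"])
c=np.array([.4092,.2641])
print("expected guard top / lens", proj(p,[[*c,.054],[*c,.143]]).round(1))
h=cv2.cvtColor(im,cv2.COLOR_BGR2HSV); k=((h[...,0]>20)&(h[...,0]<35)&(h[...,1]>120)&(h[...,2]>80)).astype(np.uint8)
for a,uv,m in blobs(k,(230,150,335,300),150): print("lens",a,uv.round(1),cv2.minAreaRect(np.argwhere(m)[:,::-1].astype(np.float32)))
for a,uv,m in blobs(mask(im,"red"),(230,120,335,300),100): print("red",a,uv.round(1),cv2.boundingRect(m.astype(np.uint8)))
for n in("scene","top"):
    q=vision.camera_params(n); i=vision.read_camera(n); e=proj(q,[[*c,.143],[*c,.05]]); print(n,"exp lens",e.round(1).tolist())
    x,y=e[0].astype(int)
    for a,uv,m in blobs(mask(i,"yellow"),(x-15,y-15,x+15,y+15),3): print(" ",a,uv.round(1))
```

```text
31.875 [0.40935544 0.26401963 0.20665371] 0.06428809686003949 [ 0.03137645 -0.23653789 -0.03092567]
expected guard top / lens [[280.7 189. ]
 [280.5 221.7]]
lens 403 [280.9 221.4] ((281.0, 221.5), (21.0, 22.0), 90.0)
red 346 [279.5 179.5] (264, 171, 35, 32)
red 321 [280.1 217.3] (265, 204, 33, 33)
scene exp lens [[439.5, 248.7], [428.2, 270.6]]
  37 [440.1 248.2]
top exp lens [[151.6, 252.7], [160.2, 252.5]]
```

The probe stands upright, with its lens where expected in both the wrist and scene views, and the gripper is clear. I'm handing the job in.

```bash
python3 -c "
from workcell import r
print(r.close_job())"
```

```text
the job is handed in; nothing more can be done
None
```

The module is seated flat in the pocket of the leftmost cradle, tongue in the slot. The red probe stands released in the red terminal with its guard on the module. I handed the job in at about 32 s; the green look-alike probe toppled by itself before the arm got near it.

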